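Load the top carrier plate from the stack into the strip analyser

TASK

Slide the top carrier plate along its holder until one end sticks out over the holder's edge, still lying flat, then pinch it there and lift it off, leaving the other plates in the holder. Lay it down into the pocket of the analyser's pulled-out carriage without dropping it and let go, then push the carriage fully home. Do not let the plate fall to the table and do not disturb the bottle, the cup or the mouse.

Things in the scene. Friction and masses are not known exactly. Their poses are not given: they have to be found in the camera images.
- magazine: Fixed grey plate holder, 164 (x) x 76 x 75 mm high, holding a flat stack of three plates in a channel 64 mm wide along x, floor 58 mm up. Origin: middle of its underside on the table; x is the sliding direction, +x away from the robot. Rails 6 mm thick along both sides reach 75 mm up: only 1 mm of the top plate stands above them, so its long edges cannot be gripped there.
- holder_end (a point): Middle of the top outer edge of the holder's end nearer the robot. Each end (82 mm from the middle) has a lip 5 mm thick, 68.5 mm high: it holds the two lower plates back, the top plate slides over it; beyond it is free air down to the table. All is smooth (friction 0.3, less than on fingertips): drag the top plate by pressing lightly on it with shut fingers, or push its far end.
- top_plate_center (a point): Centre of the top plate: white plastic, 150 (x) x 60 (y) x 6 mm thick, about 65 g, three thin grey lines along it, both ends alike. At the start it lies on the two other plates, underside 70 mm and top 76 mm above the table, its x axis along the holder's. Once it overhangs, the free end can be pinched across its 60 mm width from above.
- second_plate_center (a point): Centre of the second plate, the same as the top plate and right under it, at 67 mm height. Must stay in the holder.
- bottom_plate_center (a point): Centre of the lowest plate, the same again, at 61 mm height. Must stay in the holder.
- pocket (a point): Where the middle of the laid plate's underside belongs: on the black carriage bed, 45 mm above the table. x runs along the carriage into the analyser, z up; the plate lies along x, either way round. The bed is 40 mm wide, so the plate's edges hang free over open air. The pocket is 162 mm long, from the front panel's inner face (81 mm to -x, 17 mm above the bed) to a 10 mm high stop at +x.
- guides (a point): Point on the bed between the carriage's two side guides, 49 mm to +x of the pocket point. The guides are 50 mm long, 66 mm apart inside, 8 mm higher than the bed, with flared tops to about 15 mm above the bed, about 82 mm over the outside. No room for fingers there: hold the plate near its other (front panel) end to lay it.
- panel (a point): Middle of the outer face of the carriage's grey front panel, 45 mm above the table; panel 100 mm wide, 20 mm thick, from 15 to 62 mm height. Push it along its +x axis (same as the pocket's). Fully home, this face is 20 mm in front of the analyser's front. The white analyser is 260 mm wide, 85 mm high for its first 110 mm, then up to about 210 mm.
- carriage (a joint): Slide of the carriage in m: 0 = fully home in the analyser, grows as it is pulled out, up to 0.185 (starts nearly fully out); friction 3 N, stays where left.
- strip_bottle: Bystander: white bottle 48 mm across, 105 mm high, standing; origin at its underside.
- specimen_cup: Bystander: clear lidded specimen cup 64 mm across, 70 mm high, standing; origin at its underside.
- mouse: Bystander: black computer mouse 105 x 60 x 32 mm; origin at its underside.
There are look-alikes about, which are no part of the job. Leave any green look-alike of the part that bears top_plate_center alone. Leave any pink or turquoise look-alike of the magazine alone.

How it is judged (in metres and radians):
On the way, in this order (a step that is already met when the one before it is completed fails the run):
1. the top plate overhangs an end of the holder (slid at least 30 mm) while lying flat on the stack ((x of top_plate_center in the frame of magazine below -0.03 m or x of top_plate_center in the frame of magazine above 0.03 m) and angle between top_plate_center's own z axis and vertical below 0.06 rad and height (world z) of top_plate_center between 0.0705 and 0.0755 m), for 0.2 s.
2. the plate lies released in the pocket while the carriage is still out (value of joint carriage above 0.1 m and horizontal distance between top_plate_center and pocket below 0.012 m and z of top_plate_center in the frame of pocket between 0 and 0.006 m and angle between top_plate_center's own z axis and vertical below 0.05 rad and contact force between the fingers and top_plate below 0.1 N), for 0.2 s.
At the end, for the whole second after the job is handed in: The carriage is within 6 mm of fully home; the plate lies flat in its pocket (centre within 12 mm of the pocket point in plan, within 3 mm in height, along it within 0.12 rad), at rest; the two other plates are still in the holder, within 12 mm of where they were (value of joint carriage below 0.006 m and horizontal distance between top_plate_center and pocket below 0.012 m and z of top_plate_center in the frame of pocket between 0 and 0.006 m and angle between the x axis of top_plate_center and the x axis of pocket, either way round below 0.12 rad and angle between top_plate_center's own z axis and vertical below 0.05 rad and linear speed of top_plate below 0.02 m/s and distance of each of second_plate_center, bottom_plate_center from where it was at the start of the episode below 0.012 m); the robot touches nothing.
It fails at once if the plate falls to the table (its centre comes below 35 mm height) (height (world z) of top_plate_center below 0.035 m).
It fails at once if the plate is dropped into the carriage (moves faster than 0.5 m/s above it while not held) (horizontal distance between top_plate_center and pocket below 0.05 m and contact force between the fingers and top_plate below 0.05 N and linear speed of top_plate above 0.5 m/s).
It fails at once if another plate leaves the holder (moves more than 20 mm) (distance of any of second_plate_center, bottom_plate_center from where it was at the start of the episode above 0.02 m).
It fails at once if the bottle, the cup or the mouse is displaced by more than 30 mm (distance of any of strip_bottle, specimen_cup, mouse from where it was at the start of the episode above 0.03 m).
It also fails if it takes over 61 s, if anything falls off the work surface, if the arm or the gripper's body presses on something with over 40 N, if the wrist force passes 120 N, or if a joint passes its speed limit or range.

ROBOT

A 6-joint arm with a two-finger parallel gripper is mounted at the origin on the work surface. World frame = base frame: x ahead of the robot, y to its left, z up, the work surface at z = 0. Lengths are in mm, angles in rad, forces in N, time in s.
With the tool pointing down it reaches from about 375 to 925 mm from the base axis. Payload 5.7 kg.
Tool frame: the origin (TCP) lies midway between the tips of the shut fingers; the grasp point (between the pads) lies 19 mm behind it (ctrl.grasp_offset is the distance from the TCP to the grasp point, in mm); z points along the fingers, x is the direction in which the jaws open and shut, and the axes are right-handed (so a half turn about z gives the same grasp; the last joint's range is limited). The gripper opens to 88 mm and grips with 3 to 60 N. Pads are 20 mm wide; open, the fingers measure 115 mm over their backs; the gripper's body (75 mm by 178 mm) begins 61 mm behind the grasp point.
Start: joints at [1.214, 0.359, 1.51, -0, 1.272, -0.115], TCP at [143.665, 582.514, 222.623] pointing down, gripper open.
Joint ranges: [-2.97, 2.97], [-1.01, 2.36], [0.21, 2.38], [-0.96, 4.11], [0.2, 2.71], [-2.98, 2.98]. Speed limits (rad/s): [2.39, 2.39, 3.14, 3.14, 3.14, 3.14].

INTERFACE

Orientations are given as a rotation vector (axis times angle).
In Python, from cell import state, imaging, finish_job, ctrl gives the robot as it stands. The module is installed in compiled form; this text tells all that it offers.
- The arm moves only by the tool carry_out, never from a script. Its argument "increments" is a list of rows, each a list of 7 numbers: the closure, from 0 (fully open) to 1 (shut), then the shift along the world's x, y, z in units of 30 mm (1.0 is 30 mm), then the turn, a rotation vector about the world's x, y, z in units of 8 degrees (1.0 is 8 degrees). A call has 1 to 12 rows; each row shifts and turns the commanded pose from where the row before left it; what a row does not reach is not made up. A row lasts 1/10 s, in which the tool goes at most 50 mm and 8.59 degrees, less where a joint would pass 70% of its speed; a pose out of reach is approached as far as the arm can. A call is refused whole if a number of a shift passes 1 or a number of a turn 1, either way. A call with a gripper value outside its range is refused whole. The fingers move at their own pace and stop on an object; "squeeze" is the grip in N (left out, the last holds). Time passes only in rows, so rows that do not move let the fingers close. It gives the time, the measured TCP pose, the force and the opening at its end, in the units of the state.
- state(): the state, without advancing time (a new reading comes with each control period).
- imaging.snapshot(name): name is "scene" or "side" or "wrist"; returns the picture (384x512x3 uint8, red, green, blue); there is no depth.
- imaging.camera_params(name): a dict with "mtx" (3x3 intrinsics, pixels), "pose" (4x4, takes a point from camera to world coordinates); the wrist camera has in their place "mount" (4x4, takes a point from camera to tool coordinates, whose origin is the TCP and whose axes are the tool frame's). Camera axes: x right, y up, looking along -z (the intrinsics and any distortion apply to the point x, -y, -z); pixel columns grow to the right and rows downward; lengths in mm; the calibration is good to about 2 mm. A picture is of the moment at which its call begins: read the wrist's pose just before it. camera_params takes no time and is no camera call.
- finish_job(): hands the job in, once; it reports no verdict.
The state is a dict: "time": time; "joints": joint angles; "joint_vel": joint speeds; "joint_efforts": joint torques, N m; "tool_pos": TCP position; "tool_rot": TCP orientation; "force": force on the tool from outside, world axes, zero at the start; "moment": the same for the moment, N m; "finger_gap": finger opening in mm.
Only numpy, scipy, OpenCV 4.12 (cv2) and the standard library are available. Lean on these libraries where they do the work, as an engineer would, in place of code of your own. Each camera call takes 0.05 s, during which the arm holds its last target. There are 200 camera calls.

## Working session

There is one attempt and no reset: what is moved stays moved. The work goes in short steps, Python scripts to look and compute and a tool call to move; the robot and the scene stay as the last step left them, time stands still between calls to the robot, and variables do not carry over. Pictures are saved under pics/ and viewed, about 8 in all and at most 12, crops included, and the job is handed in when it is done.

Besides the shell and the picture viewer there is one more tool, called after "Request:" as a command line: name --pt "numbers of a row" for each row, then --argument value for the rest. carry_out: Moves the arm, as the interface text tells. Its arguments: {"type":"object","properties":{"increments":{"type":"array","items":{"type":"array","items":{"type":"number"}}},"squeeze":{"type":"number"}},"required":["increments"]}

```bash
mkdir -p pics
cat > h.py <<'E'
import numpy as np, cv2
from scipy.spatial.transform import Rotation as R
from cell import state, imaging, finish_job, ctrl
def cam(n):
    p=imaging.camera_params(n); K=np.array(p['mtx'])
    if 'pose' in p: return K,np.array(p['pose']),p
    s=state(); T=np.eye(4); T[:3,:3]=R.from_rotvec(s['tool_rot']).as_matrix(); T[:3,3]=s['tool_pos']
    return K,T@np.array(p['mount']),p
def snap(n,f=None):
    c=cam(n); im=imaging.snapshot(n)
    if f: cv2.imwrite('pics/'+f,im[...,::-1])
    return im,c
def ray(c,uv,z):
    K,T,_=c; d=np.linalg.inv(K)@np.array([uv[0],uv[1],1.]); d=T[:3,:3]@np.array([d[0],-d[1],-d[2]])
    o=T[:3,3]; return o+d*(z-o[2])/d[2]
def proj(c,P):
    K,T,_=c; q=T[:3,:3].T@(np.array(P,float)-T[:3,3]); q=K@np.array([q[0],-q[1],-q[2]]); return q[:2]/q[2]
E
python3 - <<'E'
from h import *
a,c=snap('scene'); b,d=snap('side'); w,e=snap('wrist')
np.savez('im.npz',a=a,b=b,w=w,eT=e[1])
for n,x in (('scene',c),('side',d),('wrist',e)): print(n,np.round(x[0],1).tolist(),np.round(x[1],2).tolist(),{k:v for k,v in x[2].items() if k not in('mtx','pose','mount')})
cv2.imwrite('pics/a.png',cv2.resize(a,(800,600),interpolation=cv2.INTER_CUBIC)[...,::-1])
cv2.imwrite('pics/b.png',cv2.resize(b,(800,600),interpolation=cv2.INTER_CUBIC)[...,::-1])
s=state();print(s['tool_rot'],s['force'],s['finger_gap'],ctrl.grasp_offset)
E
```

```text
scene [[469.1, 0.0, 258.6], [0.0, 469.1, 185.8], [0.0, 0.0, 1.0]] [[-0.7, -0.47, 0.54, 1415.92], [0.72, -0.47, 0.51, 856.76], [0.02, 0.74, 0.67, 1154.54], [0.0, 0.0, 0.0, 1.0]] {}
side [[374.2, 0.0, 254.8], [0.0, 374.2, 189.8], [0.0, 0.0, 1.0]] [[-1.0, 0.08, -0.05, 501.59], [-0.09, -0.69, 0.72, 832.97], [0.02, 0.72, 0.69, 834.84], [0.0, 0.0, 0.0, 1.0]] {}
wrist [[286.3, 0.0, 256.0], [0.0, 286.3, 193.3], [0.0, 0.0, 1.0]] [[0.24, -0.93, -0.29, 65.21], [0.97, 0.23, 0.07, 601.08], [-0.0, -0.29, 0.96, 384.57], [0.0, 0.0, 0.0, 1.0]] {}
[ 2.47260236e+00  1.93683001e+00 -1.88523264e-03] [ 0.17229987 -0.3022863   0.86657316] 88.14366503143748 18.700000000000003
```

View pics/a.png

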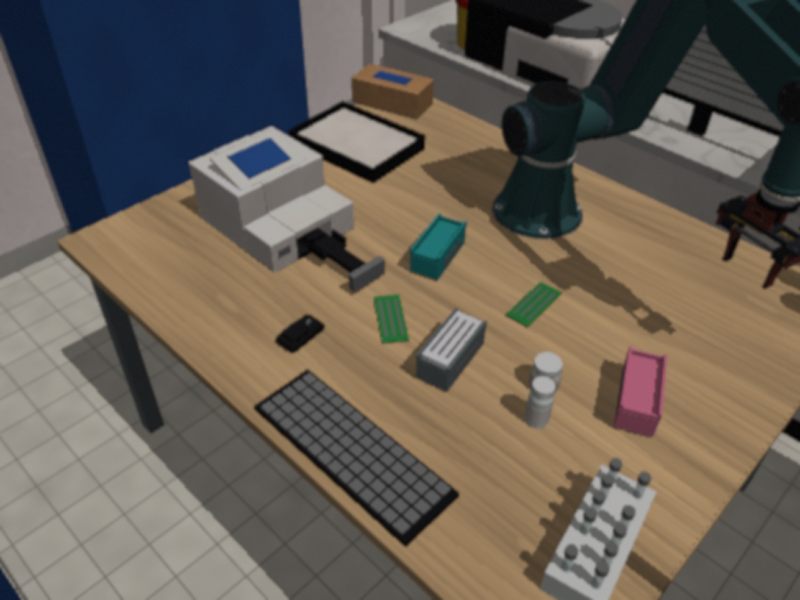

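View pics/b.png

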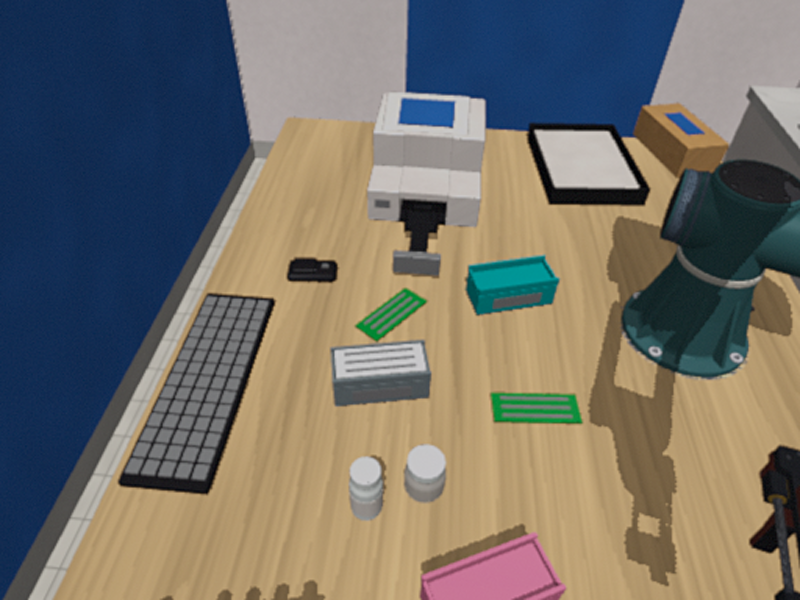

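The only grey holder with a white plate on top is at scene ≈(452,340) and side ≈(380,360). The turquoise holder (438,245), the pink holder (640,390) and the two green plates (392,318 and 533,303) are look-alikes. The panel is at scene (367,272) and side (416,263). Next I'll measure, with enlarged crops to confirm.

Run:
```python
from h import *
z=np.load('im.npz'); a,b=z['a'],z['b']; ca,cb=cam('scene'),cam('side')
def rect(im,c,box,mask,z):
    x0,y0,x1,y1=box; m=np.zeros(im.shape[:2],np.uint8); m[y0:y1,x0:x1]=mask[y0:y1,x0:x1]
    n,l,st,_=cv2.connectedComponentsWithStats(m); k=1+np.argmax(st[1:,4]); 
    pts=np.argwhere(l==k)[:,::-1]
    P=np.array([ray(c,p,z)[:2] for p in pts],np.float32); r=cv2.minAreaRect(P); print(len(pts),np.round(r[0],1),np.round(r[1],1),round(r[2],1)); return r
for im,c,box in ((a,ca,(262,190,320,250)),(b,cb,(205,210,280,250))):
    g=im.astype(int); m=((g.min(2)>135)).astype(np.uint8)
    m=cv2.morphologyEx(m,cv2.MORPH_CLOSE,np.ones((5,5))); rect(im,c,box,m,76)
# rough corner/landmarks
for nm,uv,zz in (('panelTop L side',(394,252),62),('panelTop R side',(440,252),62),('mouse',(312,270),10),('bottle',(366,512),0),('cup',(425,495),0),('turq',(512,285),30),('anFrontL',(370,218),0),('anFrontR',(479,222),0)):
    print(nm,np.round(ray(cb,np.array(uv)/1.5625,zz)))
for nm,uv,zz in (('panelTop L scene',(350,282),62),('panelTop R scene',(384,262),62),('mouse',(300,333),10),('bottle',(538,422),0),('cup',(546,380),30)):
    print(nm,np.round(ray(ca,np.array(uv)/1.5625,zz)))
A=cv2.resize(a[125:260,150:330],(800,600),interpolation=cv2.INTER_CUBIC)
B=cv2.resize(b[120:265,180:373],(800,600),interpolation=cv2.INTER_CUBIC)
cv2.imwrite('pics/crop.png',np.vstack([cv2.resize(A,(400,300)),cv2.resize(B,(400,300))])[...,::-1])
cv2.imwrite('pics/cb.png',B[...,::-1])
```

```text
615 [574.5 198.2] [150.9  59.5] 12.5
1063 [575.  202.6] [151.  63.] 12.4
panelTop L side [579. -99.  62.]
panelTop R side [ 484. -110.   62.]
mouse [752. -82.  10.]
bottle [569. 434.   0.]
cup [483. 398.  -0.]
turq [333. -60.  30.]
anFrontL [ 654. -294.    0.]
anFrontR [ 395. -308.    0.]
panelTop L scene [598. -87.  62.]
panelTop R scene [493. -84.  62.]
mouse [751. -85.  10.]
bottle [572. 428.   0.]
cup [496. 387.  30.]
```

View pics/cb.png

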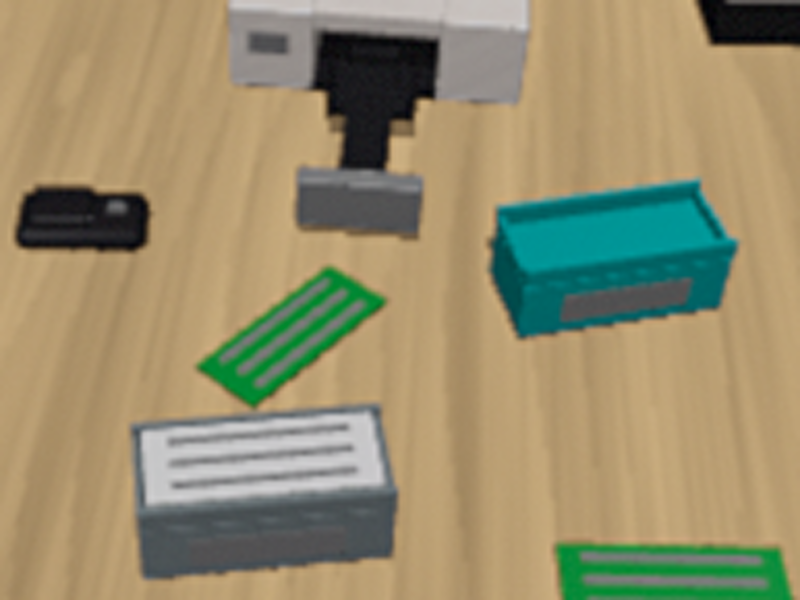

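The crop confirms it: the grey holder with the white three-line plate is the target, and the panel and black bed lie in front of the white analyser. The holder is at ≈(575,200) with yaw ≈12.5°. My plan is to push the far end of the plate with shut fingers, so first I'll go above the far end.

Request:
carry_out --pt "1 0.97 -0.67 0 0 0 0.3" --pt "1 0.97 -0.67 0 0 0 0.3" --pt "1 0.97 -0.67 0 0 0 0.3" --pt "1 0.97 -0.67 0 0 0 0.3" --pt "1 0.97 -0.67 0 0 0 0.3" --pt "1 0.97 -0.67 0 0 0 0.3" --pt "1 0.97 -0.67 0 0 0 0.3" --pt "1 0.97 -0.67 0 0 0 0.3" --pt "1 0.97 -0.67 0 0 0 0.3" --pt "1 0.97 -0.67 0 0 0 0.3" --pt "1 0.97 -0.67 0 0 0 0.3" --pt "1 0.97 -0.67 0 0 0 0" --squeeze 20

```text
time: 1.35
tool_pos: [493.7, 340.2, 222.3]
tool_rot: [-1.964, -2.452, 0.001]
force: [0.4, 0.7, 0.1]
finger_gap: 0.4
```

Request:
carry_out --pt "1 0.97 -0.67 0 0 0 0" --pt "1 0.97 -0.67 0 0 0 0" --pt "1 0.97 -0.67 0 0 0 0" --pt "1 0.97 -0.67 0 0 0 0" --pt "1 0.97 -0.67 0 0 0 0" --pt "1 0.97 -0.67 0 0 0 0" --pt "1 0 0 0 0 0 0" --pt "1 0 0 0 0 0 0" --pt "1 0 0 0 0 0 0"

```text
time: 2.25
tool_pos: [666.3, 221.3, 222.2]
tool_rot: [-1.964, -2.45, 0.001]
force: [-0.1, 0.4, 0.3]
finger_gap: 0.4
```

Run:
```python
from h import *
w,e=snap('wrist'); np.savez('w1.npz',w=w,T=e[1])
cv2.imwrite('pics/w1.png',cv2.resize(w,(768,576),interpolation=cv2.INTER_CUBIC)[...,::-1])
s=state(); print(s['time'],s['tool_pos'],R.from_rotvec(s['tool_rot']).as_matrix().round(3).tolist(),s['force'],s['finger_gap'])
g=w.astype(int); m=(g.min(2)>120).astype(np.uint8); m=cv2.morphologyEx(m,cv2.MORPH_CLOSE,np.ones((7,7)))
n,l,st,_=cv2.connectedComponentsWithStats(m)
for k in range(1,n):
    if st[k,4]<1500: continue
    pts=np.argwhere(l==k)[:,::-1]; P=np.array([ray(e,p,76)[:2] for p in pts],np.float32); print(st[k],cv2.minAreaRect(P))
```

```text
2.3 [666.25527554 221.53036278 222.44257131] [[-0.218, 0.976, -0.001], [0.976, 0.218, 0.0], [0.0, -0.001, -1.0]] [ 0.2113579   0.0632942  -0.35454261] 0.37878598337282826
[ 223    9   64  157 9290] ((576.1834716796875, 199.18389892578125), (149.446533203125, 60.163719177246094), 12.361296653747559)
[ 422   11   58   66 2818] ((490.0042419433594, 374.92547607421875), (55.036766052246094, 54.534156799316406), 26.15359115600586)
[ 458  115   46   47 1613] ((569.8389282226562, 444.7813415527344), (47.20011520385742, 47.30481719970703), 7.360351085662842)
```

View pics/w1.png

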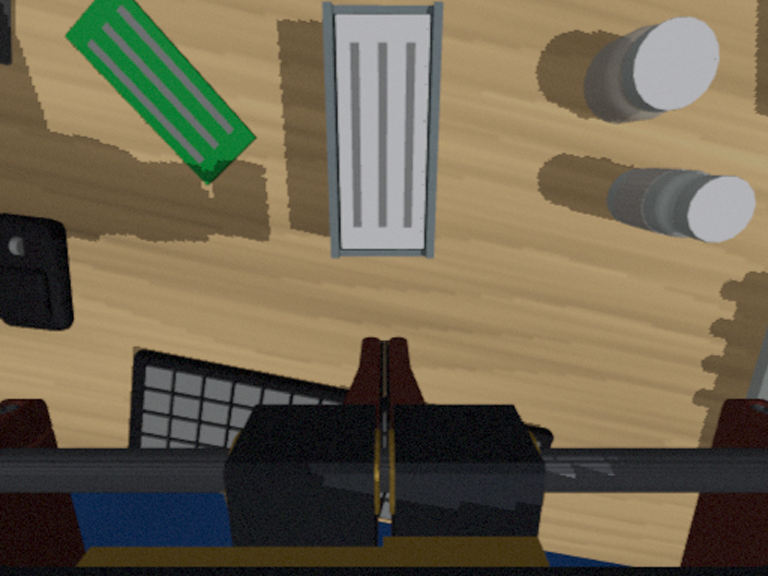

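The picture shows the holder at px (383,130), with the plate centre at (576,199) and yaw 12.4°. The shut fingers are beyond the far end. Going down to push height.

Request:
carry_out --pt "1 0.02 -0.08 -1 0 0 0" --pt "1 0 0 -1 0 0 0" --pt "1 0 0 -1 0 0 0" --pt "1 0 0 -1 0 0 0" --pt "1 0 0 -0.97 0 0 0" --pt "1 0 0 0 0 0 0" --pt "1 0 0 0 0 0 0" --pt "1 0 0 0 0 0 0"

```text
time: 3.1
tool_pos: [668.6, 219.0, 75.4]
tool_rot: [1.964, 2.451, 0.002]
force: [0.4, 0.1, 0.4]
finger_gap: 0.3
```

Request:
carry_out --pt "1 0 0 -0.06 0 0 0" --pt "1 0 0 0 0 0 0" --pt "1 0 0 0 0 0 0"

```text
time: 3.4
tool_pos: [668.3, 218.3, 72.4]
tool_rot: [1.965, 2.45, 0.001]
force: [-0.4, 0.3, 1.2]
finger_gap: 0.4
```

Run:
```python
from h import *
for i in range(3):
    s=state(); print(s['tool_pos'],s['joints']); imaging.snapshot('side')
```

```text
[668.31184323 218.30253     72.39275279] [ 2.17636058e-01  6.45514175e-01  1.40876123e+00 -1.49210102e-04
  1.08654320e+00 -1.57199210e+00]
[668.2219402  218.32062978  72.22627857] [ 2.17671384e-01  6.45702260e-01  1.40886636e+00 -1.12559740e-04
  1.08647289e+00 -1.57198261e+00]
[668.20377702 218.28303212  72.08319418] [ 2.17625851e-01  6.45880646e-01  1.40892154e+00 -1.15336044e-04
  1.08635925e+00 -1.57197345e+00]
```

Request:
carry_out --pt "1 -0.195 -0.043 0.02 0 0 0" --pt "1 -0.195 -0.043 0 0 0 0" --pt "1 -0.195 -0.043 0 0 0 0" --pt "1 -0.195 -0.043 0 0 0 0" --pt "1 -0.195 -0.043 0 0 0 0" --pt "1 -0.195 -0.043 0 0 0 0" --pt "1 -0.195 -0.043 0 0 0 0" --pt "1 0 0 0 0 0 0" --pt "1 0 0 0 0 0 0"

```text
time: 4.45
tool_pos: [627.1, 209.3, 72.4]
tool_rot: [1.965, 2.451, 0.0]
force: [0.2, 0.4, 0.3]
finger_gap: 0.5
```

Run:
```python
from h import *
s=state(); print(s['time'],s['tool_pos'],s['force'])
w,e=snap('side')
g=w.astype(int); m=(g.min(2)>135).astype(np.uint8); m[:, :190]=0;m[:,300:]=0;m[:205]=0;m[260:]=0
m=cv2.morphologyEx(m,cv2.MORPH_CLOSE,np.ones((5,5))); n,l,st,_=cv2.connectedComponentsWithStats(m); k=1+np.argmax(st[1:,4])
pts=np.argwhere(l==k)[:,::-1]; P=np.array([ray(e,p,76)[:2] for p in pts],np.float32); print(cv2.minAreaRect(P))
cv2.imwrite('pics/s2.png',cv2.resize(w[180:270,180:300],(800,600),interpolation=cv2.INTER_CUBIC)[...,::-1])
```

```text
4.45 [627.11844986 209.29063786  72.44400991] [0.21860871 0.39401478 0.34788143]
((559.1312255859375, 171.52362060546875), (206.96319580078125, 117.82852935791016), 12.143233299255371)
```

View pics/s2.png

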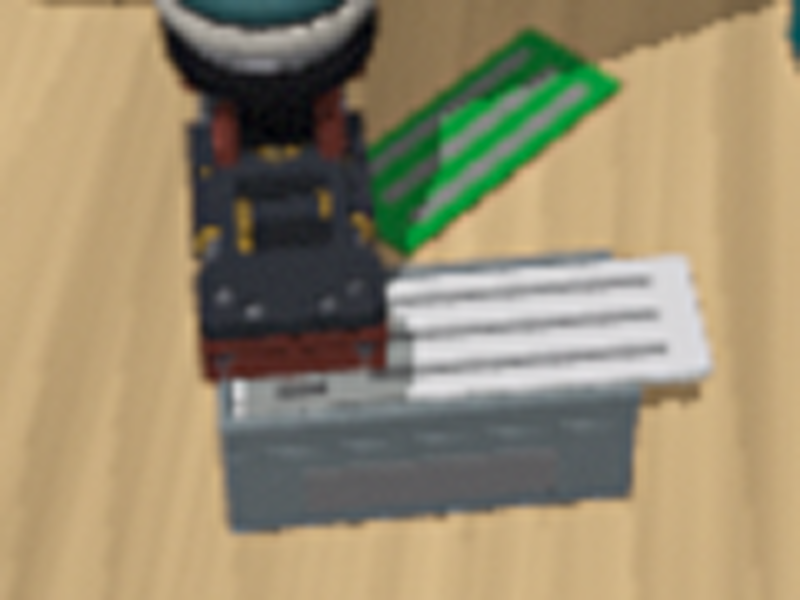

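The plate (right end at about px (703,315)) now overhangs the near end and lies flat; the second plate shows grey behind it and hasn't moved. Pushing 21 mm more, then backing off a little and rising.

Request:
carry_out --pt "1 -0.17 -0.038 0 0 0 0" --pt "1 -0.17 -0.038 0 0 0 0" --pt "1 -0.17 -0.038 0 0 0 0" --pt "1 -0.17 -0.038 0 0 0 0" --pt "1 0 0 0 0 0 0" --pt "1 0 0 0 0 0 0" --pt "1 0.1 0.021 0 0 0 0" --pt "1 0.1 0.021 0.2 0 0 0" --pt "1 0 0 1 0 0 0" --pt "1 0 0 1 0 0 0" --pt "1 0 0 1 0 0 0" --pt "1 0 0 1 0 0 0"

```text
time: 5.7
tool_pos: [613.2, 206.1, 200.1]
tool_rot: [1.965, 2.45, 0.001]
force: [0.6, -0.2, 0.1]
finger_gap: 0.3
```

Request:
carry_out --pt "0 -0.5 -0.11 0.5 0 0 0" --pt "0 -0.5 -0.11 0 0 0 0" --pt "0 -0.5 -0.11 0 0 0 0" --pt "0 -0.5 -0.11 0 0 0 0" --pt "0 0 0 0 0 0 0" --pt "0 0 0 0 0 0 0"

```text
time: 6.3
tool_pos: [553.5, 193.0, 213.9]
tool_rot: [1.965, 2.45, 0.002]
force: [0.0, 0.3, -0.5]
finger_gap: 44.5
```

```bash
cat > look.py <<'E'
from h import *
import sys
w,e=snap('wrist'); s=state(); print(s['time'],s['tool_pos'],s['finger_gap'])
cv2.imwrite('pics/'+sys.argv[1],cv2.resize(w,(768,576),interpolation=cv2.INTER_CUBIC)[...,::-1]); np.savez(sys.argv[1]+'.npz',w=w,T=e[1])
g=w.astype(int); m=(g.min(2)>120).astype(np.uint8); m=cv2.morphologyEx(m,cv2.MORPH_CLOSE,np.ones((7,7)))
n,l,st,_=cv2.connectedComponentsWithStats(m)
for k in range(1,n):
    if st[k,4]<1500: continue
    pts=np.argwhere(l==k)[:,::-1]; P=np.array([ray(e,p,76)[:2] for p in pts],np.float32); print(st[k],cv2.minAreaRect(P))
E
python3 look.py w2.png
```

```text
6.35 [553.90553775 193.02958095 213.80028816] 48.91559419564552
[  228    75    62   186 10404] ((546.5980834960938, 192.7423095703125), (203.34750366210938, 60.41551971435547), 12.486356735229492)
[ 411  134   54   52 2112] ((488.0736999511719, 374.6001281738281), (54.658939361572266, 54.72578048706055), 12.24906063079834)
```

View pics/w2.png

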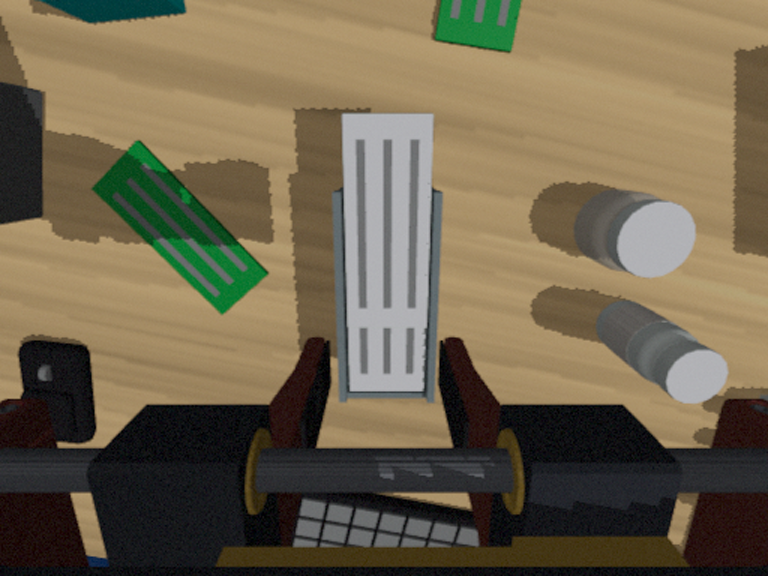

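The picture shows the plate's near end at px row 113 and the second plate's far part still in place, so it has slid 57 mm with about 50 mm of overhang. I'll pinch 45 mm from the plate centre, at (476.6,177.3).

Request:
carry_out --pt "0 -0.86 -0.175 0 0 0 0" --pt "0 -0.86 -0.175 0 0 0 0" --pt "0 -0.86 -0.175 0 0 0 0" --pt "0 0 0 -1 0 0 0" --pt "0 0 0 -1 0 0 0" --pt "0 0 0 0 0 0 0" --pt "0 0 0 0 0 0 0" --pt "0 0 0 0 0 0 0"

```text
time: 7.15
tool_pos: [477.0, 177.4, 154.5]
tool_rot: [1.965, 2.45, 0.003]
force: [0.9, 0.2, -0.7]
finger_gap: 88.0
```

Request:
carry_out --pt "0 0 0 -1 0 0 0" --pt "0 0 0 -1 0 0 0" --pt "0 0 0 -0.7 0 0 0" --pt "0 0 0 -0.6 0 0 0" --pt "0 0 0 0 0 0 0" --pt "0 0 0 0 0 0 0" --pt "0 0 0 0 0 0 0" --pt "0 0 0 0 0 0 0"

```text
time: 7.95
tool_pos: [476.5, 177.3, 55.6]
tool_rot: [1.964, 2.45, 0.003]
force: [0.3, 0.0, 0.2]
finger_gap: 87.7
```

Request:
carry_out --pt "0.3 0 0 -0.02 0 0 0" --pt "0.4 0 0 0 0 0 0" --pt "1 0 0 0 0 0 0" --pt "1 0 0 0 0 0 0" --pt "1 0 0 0 0 0 0" --pt "1 0 0 0 0 0 0" --pt "1 0 0 0 0 0 0" --pt "1 0 0 0 0 0 0" --squeeze 30

```text
time: 8.75
tool_pos: [475.3, 177.0, 53.7]
tool_rot: [1.965, 2.451, -0.0]
force: [0.2, 0.6, 1.7]
finger_gap: 59.7
```

Request:
carry_out --pt "1 0 0 0.1 0 0 0" --pt "1 0 0 0.15 0 0 0" --pt "1 0 0 0.2 0 0 0" --pt "1 0 0 0.3 0 0 0" --pt "1 0 0 0.5 0 0 0" --pt "1 0 0 0.7 0 0 0" --pt "1 0 0 0.7 0 0 0" --pt "1 0 0 0.7 0 0 0" --pt "1 0 0 0.3 0 0 0" --pt "1 0 0 0 0 0 0"

```text
time: 9.75
tool_pos: [476.4, 177.3, 164.8]
tool_rot: [1.964, 2.449, 0.004]
force: [-0.6, 0.4, -0.9]
finger_gap: 59.7
```

Request:
carry_out --pt "1 0 -0.3 0 0 0 0" --pt "1 0 -0.5 0 0 0 0" --pt "1 0 -0.7 0 0 0 0" --pt "1 0 -0.8 0 0 0 0" --pt "1 0 -0.8 0 0 0 0" --pt "1 0 -0.8 0 0 0 0" --pt "1 0 -0.8 0 0 0 0" --pt "1 0 -0.7 0 0 0 0" --pt "1 0 -0.4 0 0 0 0" --pt "1 0 0 0 0 0 0" --pt "1 0 0 0 0 0 0"

```text
time: 10.85
tool_pos: [474.9, 3.0, 162.8]
tool_rot: [-1.966, -2.449, 0.0]
force: [-0.2, 0.1, -0.2]
finger_gap: 59.6
```

```bash
python3 look.py w3.png
```

```text
10.9 [474.98052006   3.40163882 162.92235066] 59.72151385622294
[ 273    6  187   59 2236] ((328.3668518066406, 59.394657135009766), (21.715435028076172, 153.41555786132812), 4.186042785644531)
[  25   64  137   46 1533] ((409.8091735839844, -147.22348022460938), (110.29531860351562, 17.30756378173828), 85.4759292602539)
[ 193  211  119   88 7322] ((535.1875610351562, 12.626937866210938), (95.34326171875, 112.52133178710938), 12.407770156860352)
```

View pics/w3.png

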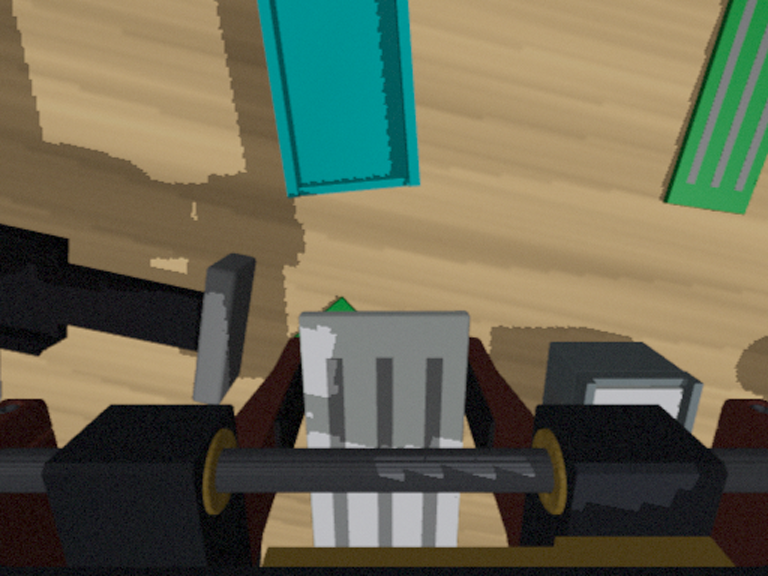

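The plate is held level. The carriage panel is at px (225,325) and the black bed on the left. I'll enlarge the panel and bed.

Run:
```python
import numpy as np,cv2
w=np.load('w3.png.npz')['w']; c=w[140:280,0:187]; c=cv2.convertScaleAbs(c,alpha=1.8,beta=15)
cv2.imwrite('pics/c3.png',cv2.resize(c,None,fx=4.27,fy=4.27,interpolation=cv2.INTER_CUBIC)[...,::-1])
```

```text
(no output)
```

View pics/c3.png

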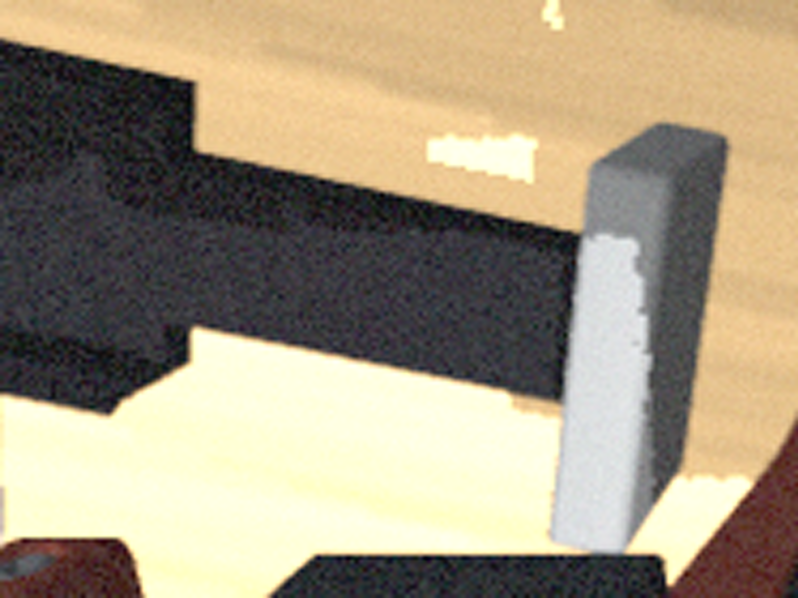

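Run:
```python
from h import *
K,_,p=cam('wrist'); T=np.load('w3.png.npz')['T']; e=(K,T,p)
f=lambda x,y:(x/4.27,140+y/4.27)
q=[ray(e,f(*u),62)[:2] for u in ((590,165),(668,178),(628,548),(553,535))]
print(np.round(q,1)); it,ot,ob,ib=q
for a,b in ((it,ib),(ot,ob)): print('len',np.linalg.norm(b-a),'yaw',np.degrees(np.arctan2(*(b-a)[::-1])))
print('thick',np.linalg.norm(it-ot),np.linalg.norm(ib-ob),'outer mid',(ot+ob)/2,'inner mid',(it+ib)/2)
g=[ray(e,f(*u),53)[:2] for u in ((192,80),(190,362))]; print('guide front',np.round(g,1))
bl=[ray(e,f(*u),45)[:2] for u in ((215,155),(578,233),(200,325),(565,398))]
print('bed edges',np.round(bl,1),[np.degrees(np.arctan2(*(bl[i+1]-bl[i])[::-1])) for i in (0,2)])
# analyser edges via side/scene images for yaw
```

```text
[[ 485.2 -109.8]
 [ 484.5  -92.5]
 [ 580.2  -91.3]
 [ 580.5 -109.6]]
len 95.3227882576537 yaw 0.12057730364495527
len 95.75545659531 yaw 0.7352352333148002
thick 17.267876416816758 18.282776759951187 outer mid [532.34098733 -91.91713549] inner mid [ 532.8713349  -109.68308771]
guide front [[ 487.7 -202.3]
 [ 558.1 -202.5]]
bed edges [[ 507.5 -202.4]
 [ 508.4 -117.1]
 [ 552.2 -205.6]
 [ 552.6 -116.2]] [np.float64(89.36857521711676), np.float64(89.73013803373816)]
```

Request:
carry_out --pt "1 0.3 -0.2 0 0 0 -0.4" --pt "1 0.45 -0.3 0 0 0 -0.7" --pt "1 0.45 -0.35 0 0 0 -0.8" --pt "1 0.45 -0.35 0 0 0 -0.8" --pt "1 0.45 -0.35 0 0 0 -0.8" --pt "1 0.45 -0.35 0 0 0 -0.8" --pt "1 0.45 -0.35 0 0 0 -0.8" --pt "1 0.45 -0.35 0 0 0 -0.8" --pt "1 0.45 -0.35 0 0 0 -0.8" --pt "1 0.45 -0.35 0 0 0 -0.8" --pt "1 0.45 -0.35 0 0 0 -0.8" --pt "1 0.45 -0.35 0 0 0 -0.8"

```text
time: 12.1
tool_pos: [633.4, -115.9, 162.9]
tool_rot: [-3.037, -0.802, 0.001]
force: [-0.4, -0.5, -0.3]
finger_gap: 59.7
```

Request:
carry_out --pt "1 0.4 -0.3 0 0 0 -0.8" --pt "1 0.2 -0.2 0 0 0 -0.8" --pt "1 0.1 0 0 0 0 -0.8" --pt "1 0 0 0 0 0 -0.8" --pt "1 0 0 0 0 0 -0.5" --pt "1 0 0 0 0 0 0" --pt "1 0 0 0 0 0 0" --pt "1 0 0 0 0 0 0"

```text
time: 12.9
tool_pos: [653.8, -131.3, 163.1]
tool_rot: [-3.141, -0.007, 0.0]
force: [0.5, -0.3, -0.7]
finger_gap: 59.3
```

```bash
python3 look.py w4.png >/dev/null
python3 - <<'E'
from h import *
s=state(); M=R.from_rotvec(s['tool_rot']).as_matrix(); print(s['time'],s['tool_pos'],s['finger_gap'],np.degrees(np.arctan2(M[1,1],M[0,1])),M[:,2],s['joints'])
w=np.load('w4.png.npz')['w']; c=w[0:330,0:300]; c=cv2.convertScaleAbs(c,alpha=1.6,beta=15)
cv2.imwrite('pics/c4.png',cv2.resize(w,(800,600),interpolation=cv2.INTER_CUBIC)[...,::-1])
E
```

```text
12.95 [ 653.83946692 -131.54695137  163.16085954] 59.28150548997413 -89.76057367850359 [-2.12556471e-04  1.01908069e-04 -9.99999972e-01] [-3.02052657e-01  5.06168649e-01  1.42112282e+00  3.63452814e-05
  1.21453444e+00 -3.06244125e-01]
```

View pics/c4.png

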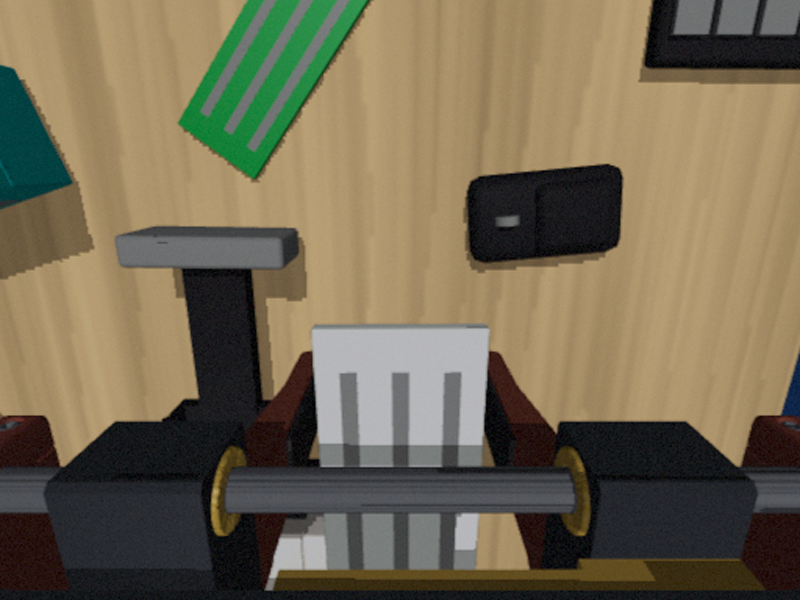

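Run:
```python
from h import *
K,_,p=cam('wrist'); T=np.load('w4.png.npz')['T']; e=(K,T,p); w=np.load('w4.png.npz')['w'].astype(int)
r=lambda x,y,z:np.round(ray(e,(x/1.5625,y/1.5625),z)[:2],1)
print('panel top: innerL',r(118,266,62),'innerR',r(283,268,62),'outerL',r(120,237,62),'outerR',r(288,239,62))
print('bed', r(185,271,45),r(251,271,45),r(200,400,45),r(262,400,45))
print('guide front corner',r(185,400,53),r(185,400,60))
for x in (330,400,470): print('plate end top', r(x,326,185), 'bottom',r(x,326,179))
print('plate corners',r(313,328,185),r(489,328,185), r(318,444,185),r(486,444,185))
print(w[145:180,128].sum(1)//3, w[195:225,256].sum(1)//3)
```

```text
panel top: innerL [ 484.4 -110. ] innerR [ 583.6 -110.9] outerL [488.7 -92.5] outerR [587.9 -93.3]
bed [ 515.9 -116.9] [ 558.4 -116.8] [ 513.7 -210. ] [ 557.3 -209.9]
guide front corner [ 507.4 -205.5] [ 511.2 -201.6]
plate end top [ 630.7 -102.7] bottom [ 629.7 -104.9]
plate end top [ 654.1 -102.6] bottom [ 654.1 -104.8]
plate end top [ 677.6 -102.5] bottom [ 678.6 -104.7]
plate corners [ 624.9 -103.4] [ 684.  -103.2] [ 624.4 -148.5] [ 685.7 -148.3]
[ 63  67  64  65  65  71  85 105 107 113 113 111 111 114 113 112 113 108
 111 112 112 111 110 110 107  93  71  12  11   7  15  12  21  24  22] [144 146 144 143 144 144 146 145 146 147 144 138 130 122 130 156 183 184
 184 183 184 183 184 184 183 184 183 183 185 183]
```

The panel's inner face is at y≈-111, the bed centre at x≈533.5 and the carriage axis runs along −y. The plate end is 29 mm ahead of the TCP, so the laying TCP is ≈(533.2,−146).

Request:
carry_out --pt "1 -0.3 -0.06 0 0 0 0" --pt "1 -0.6 -0.06 0 0 0 0" --pt "1 -0.7 -0.06 0 0 0 0" --pt "1 -0.7 -0.06 0 0 0 0" --pt "1 -0.7 -0.06 0 0 0 0" --pt "1 -0.6 -0.06 0 0 0 0" --pt "1 -0.42 -0.12 0 0 0 0" --pt "1 0 0 0 0 0 0" --pt "1 0 0 -0.6 0 0 0" --pt "1 0 0 -0.9 0 0 0" --pt "1 0 0 -0.7 0 0 0" --pt "1 0 0 -0.4 0 0 0"

```text
time: 14.15
tool_pos: [533.3, -146.3, 83.8]
tool_rot: [-3.141, -0.004, 0.002]
force: [-0.0, -0.1, -1.4]
finger_gap: 59.5
```

Request:
carry_out --pt "1 0 0 0 0 0 0" --pt "1 0 0 0 0 0 0" --pt "1 0 0 0 0 0 0" --pt "1 0 0 0 0 0 0"

```text
time: 14.55
tool_pos: [534.1, -146.7, 86.2]
tool_rot: [3.141, 0.004, 0.003]
force: [0.4, -0.6, -0.2]
finger_gap: 59.3
```

```bash
python3 look.py w5.png >/dev/null
python3 - <<'E'
from h import *
s=state(); print(s['time'],s['tool_pos'],s['finger_gap'],s['force'])
a,_=snap('scene'); b,_=snap('side')
w=np.load('w5.png.npz')['w']
cs=[cv2.resize(x,(400,300),interpolation=cv2.INTER_CUBIC) for x in (w,a[130:220,170:290],b[130:190,230:310])]
cv2.imwrite('pics/m5.png',np.vstack([np.hstack(cs[:2]),np.hstack([cs[2],cv2.resize(cv2.convertScaleAbs(w[100:300,130:400],alpha=1.5),(400,300))])])[...,::-1])
E
```

```text
14.6 [ 533.96619101 -146.65722579   86.17394945] 59.53050234687898 [-0.25174743 -0.02017377 -0.31415648]
```

View pics/m5.png

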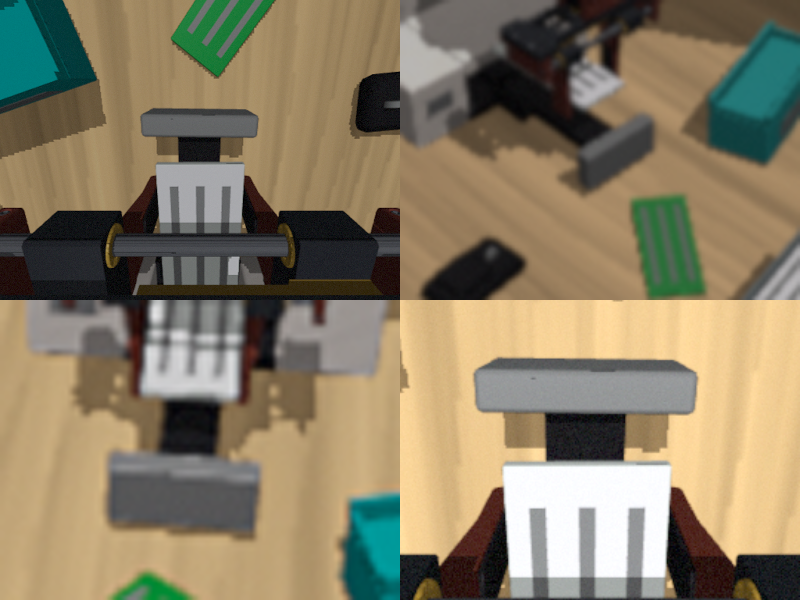

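The plate is centred over the bed in the wrist view (bottom-right crop: plate 504–671, bed 545–626, panel 477–695). I'll check the gap along y numerically.

Run:
```python
from h import *
K,_,p=cam('wrist'); d=np.load('w5.png.npz'); e=(K,d['T'],p); w=d['w'].astype(int)
r=lambda x,y,z:np.round(ray(e,(x,y),z)[:2],1)
z=86.2+19.3
print('panel inner',r(256,174.7,62),'outer',r(256,144.5,62),'plate end',r(256,209.5,z+3),r(256,208.2,z-3))
print('panel L/R',r(130+77/1.481,174,62),r(130+295/1.481,174,62),'plate L/R',r(130+104/1.481,212,z+3),r(130+271/1.481,212,z+3))
```

```text
panel inner [ 534.5 -110.7] outer [534.5 -90.6] plate end [ 534.4 -118.3] [ 534.4 -119.7]
panel L/R [ 485.  -110.3] [ 583.5 -110.2] plate L/R [ 505.2 -119.7] [ 564.3 -119.6]
```

Request:
carry_out --pt "1 -0.015 0.065 -0.1 0 0 0" --pt "1 0 0 -0.3 0 0 0" --pt "1 0 0 -0.3 0 0 0" --pt "1 0 0 -0.3 0 0 0" --pt "1 0 0 -0.3 0 0 0" --pt "1 0 0 -0.2 0 0 0" --pt "1 0 0 -0.2 0 0 0" --pt "1 0 0 -0.1 0 0 0" --pt "1 0 0 0 0 0 0" --pt "1 0 0 0 0 0 0" --pt "1 0 0 0 0 0 0" --pt "1 0 0 0 0 0 0"

```text
time: 15.9
tool_pos: [533.0, -144.5, 31.6]
tool_rot: [3.141, 0.004, 0.001]
force: [0.2, 0.5, -0.3]
finger_gap: 59.3
```

Request:
carry_out --pt "1 0 0 0 0 0 0" --pt "1 0 0 0 0 0 0" --pt "1 0 0 -0.02 0 0 0" --pt "1 0 0 -0.02 0 0 0" --pt "1 0 0 -0.02 0 0 0" --pt "1 0 0 0 0 0 0" --pt "1 0 0 0 0 0 0" --pt "1 0 0 0 0 0 0"

```text
time: 16.7
tool_pos: [532.8, -144.4, 29.4]
tool_rot: [-3.142, -0.004, 0.0]
force: [-0.7, -0.1, -0.2]
finger_gap: 59.4
```

Request:
carry_out --pt "1 0 0 -0.02 0 0 0" --pt "1 0 0 0 0 0 0" --pt "1 0 0 0 0 0 0" --pt "1 0 0 0 0 0 0"

```text
time: 17.1
tool_pos: [532.8, -144.4, 28.8]
tool_rot: [3.142, 0.004, -0.0]
force: [-0.1, -0.9, -0.2]
finger_gap: 59.5
```

Request:
carry_out --pt "1 0 0 -0.015 0 0 0" --pt "1 0 0 0 0 0 0" --pt "1 0 0 0 0 0 0" --pt "1 0 0 0 0 0 0"

```text
time: 17.5
tool_pos: [532.8, -144.4, 28.8]
tool_rot: [3.141, 0.004, 0.0]
force: [-1.3, 0.9, 4.9]
finger_gap: 59.7
```

Contact (about 5 N up). Releasing.

Request:
carry_out --pt "0.3 0 0 0 0 0 0" --pt "0.25 0 0 0 0 0 0" --pt "0.15 0 0 0 0 0 0" --pt "0 0 0 0 0 0 0" --pt "0 0 0 0 0 0 0" --pt "0 0 0 0 0 0 0" --pt "0 0 0 0 0 0 0"

```text
time: 18.2
tool_pos: [532.8, -144.4, 28.3]
tool_rot: [-3.142, -0.004, 0.0]
force: [0.5, -0.5, 0.1]
finger_gap: 88.0
```

Request:
carry_out --pt "0 0 0 0.3 0 0 0" --pt "0 0 0 0.7 0 0 0" --pt "0 0 0 1 0 0 0" --pt "0 0 0 1 0 0 0" --pt "0 0 0 1 0 0 0" --pt "0 0 1 0 0 0 0" --pt "0 0 1 0 0 0 0" --pt "0 0 1 0 0 0 0" --pt "0 0 0 0 0 0 0" --pt "0 0 0 0 0 0 0"

```text
time: 19.2
tool_pos: [532.9, -54.2, 148.9]
tool_rot: [3.141, 0.007, 0.001]
force: [0.4, -1.0, -0.8]
finger_gap: 87.4
```

```bash
python3 look.py w6.png >/dev/null
python3 - <<'E'
from h import *
s=state(); print(s['time'],s['tool_pos'],s['finger_gap'],s['force'])
K,_,p=cam('wrist'); d=np.load('w6.png.npz'); e=(K,d['T'],p); w=d['w']
m=((w.min(2)>85)&(w.max(2).astype(int)-w.min(2)<25)).astype(np.uint8); m[:100]=0
m=cv2.morphologyEx(m,cv2.MORPH_CLOSE,np.ones((7,7)))
n,l,st,_=cv2.connectedComponentsWithStats(m)
for k in range(1,n):
    if st[k,4]<800: continue
    P=np.array([ray(e,q,51)[:2] for q in np.argwhere(l==k)[:,::-1]],np.float32); print(st[k],cv2.minAreaRect(P))
cv2.imwrite('pics/c6.png',cv2.resize(cv2.convertScaleAbs(w,alpha=1.3,beta=10),(800,600),interpolation=cv2.INTER_CUBIC)[...,::-1])
E
```

```text
19.25 [533.01292806 -54.87256218 148.83429952] 88.00178633845023 [-0.31292632  0.40093632  0.424998  ]
[ 205  234  103   65 4268] ((533.0499877929688, -134.51348876953125), (75.03413391113281, 101.94483947753906), 89.31011962890625)
[ 229  329   54   38 1845] ((533.3905029296875, -239.06336975097656), (59.61841583251953, 53.086639404296875), 0.1357509344816208)
[ 151  349   61   24 1004] ((445.2416687011719, -252.94041442871094), (77.15267944335938, 31.937145233154297), 11.188718795776367)
```

View pics/c6.png

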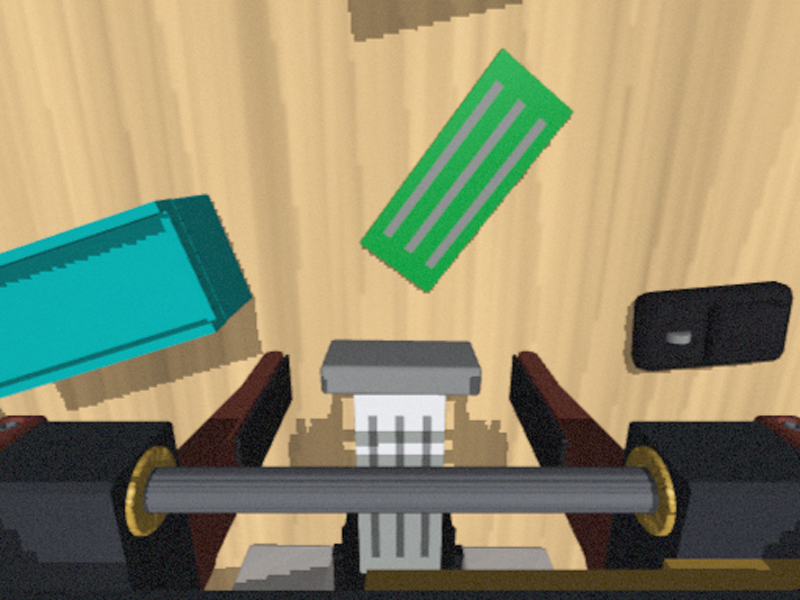

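The plate lies in the pocket between panel and guides (px 355–445 wide, straight and centred at x≈533). Shutting the fingers and going down in front of the panel.

Request:
carry_out --pt "1 0 0 0 0 0 0" --pt "1 0 0 0 0 0 0" --pt "1 0 0 0 0 0 0" --pt "1 0 0 0 0 0 0" --pt "1 0 0 -0.8 0 0 0" --pt "1 0 0 -0.9 0 0 0" --pt "1 0 0 -0.9 0 0 0" --pt "1 0 0 -0.7 0 0 0" --pt "1 0 0 -0.3 0 0 0" --pt "1 0 0 0 0 0 0" --pt "1 0 0 0 0 0 0" --pt "1 0 0 0 0 0 0" --squeeze 20

```text
time: 20.45
tool_pos: [533.8, -54.7, 41.5]
tool_rot: [3.141, 0.004, 0.003]
force: [0.0, -0.7, -0.6]
finger_gap: 0.4
```

Run:
```python
from h import *
s=state(); print(s['time'],s['tool_pos'],s['finger_gap'])
a,c=snap('scene'); print([np.round(proj(c,P)) for P in ((533,-117,51),(533,-267,51),(503,-192,51),(563,-192,51))])
x0,y0=195,125; g=a[y0:y0+75,x0:x0+75].astype(int); m=np.zeros(a.shape[:2],np.uint8); m[y0:y0+75,x0:x0+75]=((g.min(2)>85)&(g.max(2)-g.min(2)<30))
n,l,st,_=cv2.connectedComponentsWithStats(m)
for k in range(1,n):
    if st[k,4]<40: continue
    P=np.array([ray(c,q,51)[:2] for q in np.argwhere(l==k)[:,::-1]],np.float32); print(st[k],cv2.minAreaRect(P))
cv2.imwrite('pics/c7.png',cv2.resize(cv2.convertScaleAbs(a[115:205,170:290],alpha=1.3),(800,600),interpolation=cv2.INTER_CUBIC)[...,::-1])
```

```text
20.45 [533.77224398 -54.67606307  41.47571568] 0.4304089527744927
[array([232., 171.]), array([205., 153.]), array([224., 158.]), array([212., 165.])]
[195 125  29  21 376] ((439.974853515625, -346.35205078125), (136.67237854003906, 113.48678588867188), 49.98783493041992)
[201 150  22  20 176] ((532.0886840820312, -211.58860778808594), (59.955604553222656, 109.1582260131836), 0.4331623315811157)
```

The scene view gives the plate's far end at y≈-266, width 60 mm and yaw 0.4°. That puts its centre at ≈(532,-191), so it is well in the pocket. Pushing.

Request:
carry_out --pt "1 0 -0.2 0 0 0 0" --pt "1 0 -0.25 0 0 0 0" --pt "1 0 -0.25 0 0 0 0" --pt "1 0 -0.2 0 0 0 0" --pt "1 0 -0.2 0 0 0 0" --pt "1 0 -0.25 0 0 0 0" --pt "1 0 -0.3 0 0 0 0" --pt "1 0 -0.3 0 0 0 0" --pt "1 0 -0.3 0 0 0 0" --pt "1 0 -0.3 0 0 0 0" --pt "1 0 -0.3 0 0 0 0" --pt "1 0 -0.3 0 0 0 0"

```text
time: 21.7
tool_pos: [532.3, -149.6, 40.2]
tool_rot: [-3.141, -0.004, 0.001]
force: [-0.0, 3.5, 2.1]
finger_gap: 0.6
```

Request:
carry_out --pt "1 0 -0.3 0 0 0 0" --pt "1 0 -0.3 0 0 0 0" --pt "1 0 -0.3 0 0 0 0" --pt "1 0 -0.3 0 0 0 0" --pt "1 0 -0.3 0 0 0 0" --pt "1 0 -0.3 0 0 0 0" --pt "1 0 -0.3 0 0 0 0" --pt "1 0 -0.25 0 0 0 0" --pt "1 0 -0.2 0 0 0 0" --pt "1 0 -0.15 0 0 0 0" --pt "1 0 -0.1 0 0 0 0" --pt "1 0 0 0 0 0 0"

```text
time: 22.9
tool_pos: [533.4, -233.7, 40.5]
tool_rot: [3.141, 0.004, 0.002]
force: [-0.3, 1.6, 0.8]
finger_gap: 0.2
```

Request:
carry_out --pt "1 0 -0.1 0 0 0 0" --pt "1 0 -0.1 0 0 0 0" --pt "1 0 -0.1 0 0 0 0" --pt "1 0 -0.1 0 0 0 0" --pt "1 0 -0.1 0 0 0 0" --pt "1 0 -0.1 0 0 0 0" --pt "1 0 0 0 0 0 0" --pt "1 0 0 0 0 0 0"

```text
time: 23.7
tool_pos: [533.0, -251.7, 40.6]
tool_rot: [3.14, 0.004, 0.001]
force: [0.3, 0.3, 0.1]
finger_gap: 0.5
```

Request:
carry_out --pt "1 0 -0.07 0 0 0 0" --pt "1 0 -0.07 0 0 0 0" --pt "1 0 -0.07 0 0 0 0" --pt "1 0 -0.07 0 0 0 0"

```text
time: 24.1
tool_pos: [532.8, -258.0, 40.5]
tool_rot: [-3.139, -0.002, 0.0]
force: [3.3, 13.7, 7.4]
finger_gap: 0.5
```

Request:
carry_out --pt "1 0 -0.05 0 0 0 0" --pt "1 0 -0.05 0 0 0 0" --pt "1 0 -0.05 0 0 0 0"

```text
time: 24.4
tool_pos: [532.7, -258.1, 40.6]
tool_rot: [-3.133, -0.0, 0.001]
force: [6.4, 27.1, 12.6]
finger_gap: 0.7
```

The force rises and the tool stops at y=-258, so the carriage should be home. Backing off, rising and checking.

Request:
carry_out --pt "1 0 0.2 0 0 0 0" --pt "1 0 0.4 0 0 0 0" --pt "1 0 0.6 0 0 0 0" --pt "1 0 1 0 0 0 0" --pt "1 0 1 0.5 0 0 0" --pt "1 0 1 1 0 0 0" --pt "1 0 1 1 0 0 0" --pt "1 0 0.3 1 0 0 0" --pt "1 0 0 0.5 0 0 0" --pt "1 0 0 0 0 0 0" --pt "1 0 0 0 0 0 0" --pt "1 0 0 0 0 0 0"

```text
time: 25.6
tool_pos: [531.7, -98.6, 159.0]
tool_rot: [-3.141, -0.004, 0.004]
force: [-0.6, 0.4, 0.1]
finger_gap: 0.6
```

Run:
```python
from h import *
s=state(); print(s['time'],s['tool_pos'],s['force'])
a,c=snap('scene'); b,d=snap('side'); w,e=snap('wrist'); np.savez('w8.npz',w=w,T=e[1],a=a,b=b)
cs=[cv2.resize(cv2.convertScaleAbs(x,alpha=1.3),(400,300),interpolation=cv2.INTER_CUBIC) for x in (w[190:330,150:362],a[100:190,150:270],b[100:190,200:320],b[195:285,190:310])]
cv2.imwrite('pics/m8.png',np.vstack([np.hstack(cs[:2]),np.hstack(cs[2:])])[...,::-1])
```

```text
25.6 [531.67982368 -98.62487008 159.00719391] [-0.5966243   0.43822476  0.12270825]
```

View pics/m8.png

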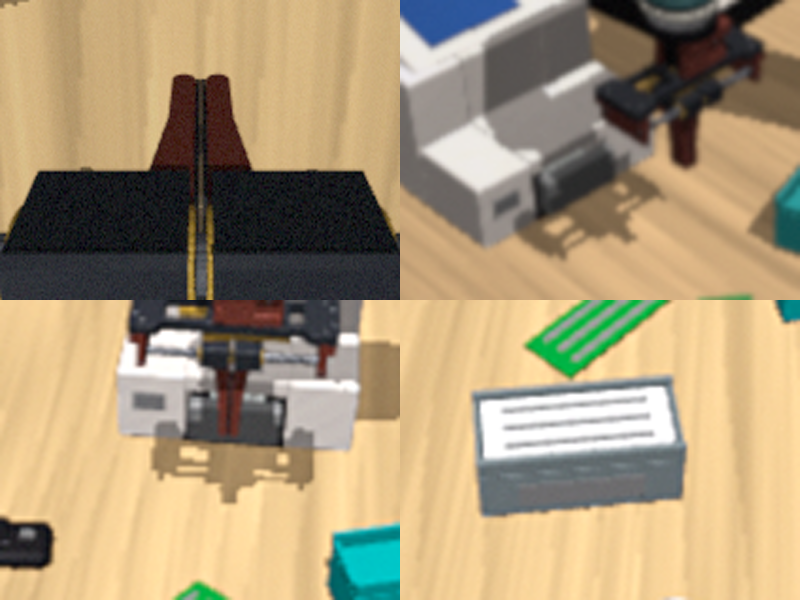

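The panel is seated in the analyser front, the gripper is clear, and the holder still holds its plates. I'll check numerically from close by that the carriage is fully home, with the panel's inner edge flush with the analyser front.

Request:
carry_out --pt "1 0.4 -0.4 0.3 0 0 0" --pt "1 0.4 -0.6 0.4 0 0 0" --pt "1 0.4 -0.6 0.4 0 0 0" --pt "1 0.4 -0.6 0.3 0 0 0" --pt "1 0.4 -0.6 0 0 0 0" --pt "1 0.3 -0.6 0 0 0 0" --pt "1 0.2 -0.6 0 0 0 0" --pt "1 0 -0.4 0 0 0 0" --pt "1 0 0 0 0 0 0" --pt "1 0 0 0 0 0 0" --pt "1 0 0 0 0 0 0"

```text
time: 26.85
tool_pos: [607.2, -230.0, 202.3]
tool_rot: [-3.141, -0.004, 0.001]
force: [0.1, -0.0, 0.1]
finger_gap: 0.3
```

Run:
```python
from h import *
w,e=snap('wrist'); s=state(); print(s['time'],s['tool_pos']); np.savez('w9.npz',w=w,T=e[1]); g=w.astype(int)
def prof(x,y0,y1,z,st=2):
    out=[]
    for y in np.arange(y0,y1,-st):
        u,v=np.round(proj(e,(x,y,z))).astype(int)
        out.append(f"{y:.0f}:{g[v,u].tolist()}" if 0<=u<512 and 0<=v<384 else f"{y}:out")
    return out
print('panel z62 x500',*prof(500,-255,-305,62)); print('panel z62 x530',*prof(530,-255,-305,62)); print('analyser z85 x450',*prof(450,-270,-310,85)); print('analyser z85 x620',*prof(620,-270,-310,85))
```

```text
26.9 [ 607.37033515 -229.95062968  202.39439166]
panel z62 x500 -255:[52, 53, 52] -257:[46, 48, 48] -259:[50, 49, 50] -261:[50, 50, 48] -263:[53, 52, 57] -265:[46, 48, 50] -267:[52, 56, 57] -269:[61, 60, 62] -271:[88, 88, 89] -273:[91, 93, 95] -275:[95, 94, 96] -277:[92, 92, 94] -279:[90, 93, 94] -281:[93, 95, 96] -283:[92, 95, 96] -285:[94, 95, 92] -287:[86, 85, 88] -289:[47, 50, 47] -291:[13, 6, 6] -293:[98, 95, 93] -295:[103, 98, 97] -297:[101, 100, 96] -299:[102, 99, 95] -301:[119, 117, 114] -303:[159, 159, 155]
panel z62 x530 -255:[53, 51, 52] -257:[51, 50, 51] -259:[51, 51, 53] -261:[50, 50, 52] -263:[53, 53, 55] -265:[52, 53, 53] -267:[53, 57, 58] -269:[55, 59, 57] -271:[86, 88, 90] -273:[97, 97, 97] -275:[92, 92, 95] -277:[92, 95, 93] -279:[91, 94, 92] -281:[92, 92, 96] -283:[91, 92, 93] -285:[90, 91, 90] -287:[91, 94, 93] -289:[110, 110, 109] -291:[158, 159, 162] -293:[115, 111, 111] -295:[101, 101, 97] -297:[101, 101, 97] -299:[100, 98, 95] -301:[115, 113, 111] -303:[157, 157, 153]
analyser z85 x450 -270:[106, 100, 96] -272:[102, 101, 98] -274:[103, 102, 96] -276:[101, 98, 96] -278:[103, 101, 98] -280:[102, 100, 96] -282:[103, 102, 99] -284:[106, 102, 100] -286:[102, 98, 94] -288:[129, 124, 122] -290:[152, 146, 143] -292:[155, 157, 154] -294:[158, 158, 156] -296:[156, 158, 158] -298:[158, 159, 158] -300:[156, 156, 156] -302:[157, 156, 156] -304:[158, 157, 158] -306:[158, 159, 158] -308:[159, 158, 160]
analyser z85 x620 -270:[78, 78, 74] -272:[52, 29, 24] -274:[49, 23, 16] -276:[47, 21, 20] -278:[49, 22, 16] -280:[51, 25, 19] -282:[48, 26, 21] -284:[47, 21, 13] -286:[50, 28, 20] -288:[47, 21, 6] -290:[47, 17, 10] -292:[51, 29, 19] -294:[50, 19, 13] -296:[44, 11, 7] -298:[51, 25, 19] -300:[50, 23, 19] -302:[44, 19, 0] -304:[52, 27, 20] -306:[46, 17, 13] -308:[49, 24, 15]
```

The panel face is at y≈-269 and the analyser front at ≈-288.5, a 20 mm difference, so the carriage is fully home. The white plate end shows just behind the panel. Handing in.

```bash
python3 -c "
from h import *
print(finish_job())"
```

```text
the job is handed in; nothing more can be done
None
```

I moved the top plate from the holder into the carriage pocket, pushed the carriage home and handed the job in at about 27 s of the 61 s. No verdict was reported, so these are my own checks:

- **Slide:** I pushed the far end of the top plate with shut fingers. It slid 57 mm and overhung the near end by about 50 mm, lying flat.
- **Lift and lay:** I pinched it 45 mm from its centre with 30 N and lifted it off. I lowered it until about 5 N of contact at the height expected for lying flat on the bed, then let go. After release the scene camera put its centre at about (532, −191) mm, against an estimated pocket point of (533.5, −192), with a yaw of about 0.4°.
- **Carriage:** I pushed until it stopped at about 27 N. The last close look put the panel face 19–20 mm in front of the analyser, which is fully home to within about 1 mm.
- **Rest of the scene:** The holder still holds its plates, judged by eye only in the last picture. The mouse looked undisturbed in the last views. I did not re-measure the bottle and cup at the end, but the arm never came near them after the first move. The gripper was about 200 mm up and clear of everything.

**Disagreements:** Early rough estimates of the panel from the fixed cameras were off by up to about 15 mm and a few degrees. The guide front edge in one wrist view came out about 14 mm from where the description puts it. I left both aside and used the wrist-camera panel and bed measurements, which agreed with each other.

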